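# Set the strip clamp's jaw gap with a gauge blade

## Robot

A 6-joint arm with a two-finger parallel gripper is mounted at the origin on the work surface. World frame = base frame: x ahead of the robot, y to its left, z up, the work surface at z = 0. Lengths are in m, angles in rad, forces in N, time in s.
With the tool pointing down it reaches from about 0.25 to 0.775 m from the base axis. Payload 4 kg.
Tool frame: the origin (TCP) lies midway between the tips of the shut fingers; the grasp point (between the pads) lies 19 mm behind it; z points along the fingers, y is the line along which they close (so a half turn about z gives the same grasp; the last joint's range is limited). The gripper opens to 85 mm and grips with 20 to 120 N. Pads are 22 mm wide; open, the fingers measure 114 mm over their backs; the gripper's body (76 mm by 85 mm) begins 54 mm behind the grasp point. The pads swing forward as they close: fully open they stand 13 mm farther back than shut.
Start: joints at [1.147, 0.087, 1.371, -0, 1.684, -0.103], TCP at [0.173, 0.522, 0.231] pointing down, gripper open.
Joint ranges: [-3.1, 3.1], [-0.76, 2.03], [0.27, 2.55], [-1.08, 4.22], [0.17, 2.65], [-2.57, 2.57]. Speed limits (rad/s): [2.79, 2.79, 3.14, 3.14, 3.14, 3.14].

## Interface

Orientations are given as a rotation vector (axis times angle).
In Python, from workcell import robot gives the robot as it stands.
- The arm moves only by the tool servo_tool, never from a script. Its arguments are lists of equal length, an entry for each row: "slide": the shift along the world's x, y, z in cm, a list of three; "turn": the turn, a rotation vector about the world's x, y, z in rad, a list of three; "grip": the closure, from 0 (fully open) to 1 (shut). A call has 1 to 20 rows; each row is the pose to reach, as a shift and turn from the pose commanded when the call began; what a row does not reach only later rows make up. A row lasts 1/8 s, in which the tool goes at most 62.5 mm and 10.7 degrees, less where a joint would pass 70% of its speed; a pose out of reach is approached as far as the arm can. A call with a gripper value outside its range is refused whole. The fingers move at their own pace and stop on an object; the grip force is fixed at half the most. Time passes only in rows, so rows that repeat a pose let the fingers close. It gives the time, the measured TCP pose, the force, the opening and the grip force at its end, in the units of the state.
- robot.get_obs(): the state, without advancing time (a new reading comes with each control period).
- robot.grab_frame(name): name is "side" or "top"; returns a dict with "pixels" (400x640x3 uint8, red, green, blue), "range_z" (400x640 float32, m along the optical axis (not along the pixel's ray), 0 where there is no reading), "fx", "fy", "cx", "cy" (pixels), "R" (3x3) and "t" (3): a world point X has camera coordinates R X + t. Camera axes: x right, y down, z forward; pixel columns grow to the right and rows downward; lengths in m; the calibration is good to about 2 mm. A picture is of the moment at which its call begins.
- robot.finish_job(): hands the job in; it is judged then, once.
The state is a dict: "time": time; "joint_positions": joint angles; "qvel": joint speeds; "tau": joint torques, N m; "tool_pos": TCP position; "eef_rot": TCP orientation; "wrist_force": force on the tool from outside, world axes, zero at the start; "torque": the same for the moment, N m; "opening": finger opening in m; "grip_force": force on a finger pad.
Only numpy, scipy, OpenCV 4.12 (cv2) and the standard library are available. Lean on these libraries where they do the work, as an engineer would, in place of code of your own. Each camera call takes 0.05 s, during which the arm holds its last target. There are 200 camera calls.

## Task

The next painted slats are 6 mm thick, so set the strip clamp for them: take the blue-handled gauge out of its rack and slide its blade down into the middle of the gap between the clamp's jaws until the handle's shoulder rests on the jaw tops, and let go. Then slide the carriage, the part with the black tab, until its jaw and the fixed jaw close on the blade, and leave the gauge standing there. Leave the yellow and red gauges in the rack, and do not upset the white jar.

Things in the scene. Friction and masses are not known exactly. Their poses are not given: they have to be found in the camera images.
- gauge_blue: Loose upright gauge, 70 to 120 g: steel blade 6 mm thick (x), 30 mm wide (y), reaching 36 mm down from a blue handle 24 (x) by 30 (y) by 50 mm high. Origin: centre of the blade's lower end, z up; handle underside (shoulder) at z = 36 mm, top at 86 mm. Grip the handle across its 24 mm. At the start its blade is down in one of the rack's slots, shoulder resting on the rack's top.
- gauge_blue_shoulder (a point): Centre of the underside of the blue handle, where the blade begins; same axes as gauge_blue.
- gauge_yellow: Another loose gauge in the rack: same handle but yellow, blade 4 mm thick. Origin and axes as gauge_blue. Leave it in the rack.
- gauge_red: Another loose gauge in the rack: same handle but red, blade 8 mm thick. Origin and axes as gauge_blue. Leave it in the rack.
- rack: Fixed pale wooden block 50 (x) by 200 (y) by 45 mm high (z) with three slots in its top, 62 mm apart along its y, each about 11 mm (x) by 35 mm (y) and 40 mm deep. Origin at the centre of its underside.
- clamp: Fixed strip clamp on a grey base 215 mm (x) by 110 mm (y). Origin on the table plane near the base's middle. A green fixed jaw (30 by 70 mm, top 60 mm above the table) stands at +x; a carriage with an equal bare-steel jaw slides along x from the -x side. The gap between them is a vertical slot 70 mm long (y), over 40 mm deep, open at the top and both ends.
- gap (a point): Upper edge of the fixed jaw's gripping face, middle of its 70 mm length, 60 mm above the table; axes as the clamp's. The gap lies on its -x side; gap width = 16 mm minus joint carriage (11 to 14 mm at the start), so the gap's middle is at x = -(16 mm - joint)/2 from this point.
- carriage (a joint): Slide of the carriage towards the fixed jaw (clamp's +x), in m: 0 fully open (gap 16 mm), growing as the gap closes, end stop at 0.014. With the 6 mm blade nipped it reads 0.010. About 3 N of friction; it stays where it is left.
- tab (a point): Centre of the top of the carriage's black tab, 86 mm above the table: an upright plate 16 mm thick (clamp's y) by 36 mm long (clamp's x), standing 50 mm above the carriage's deck. It moves with the carriage. At joint 0 it is 105 mm from point gap on the -x side. Grip it across its 16 mm, or push its -x face.
- jar: Loose white jar, radius 34 mm, 95 mm high, standing to the left side; origin at the centre of its underside, z up.
Things that resemble listed ones, but are neither listed nor needed, are in the scene too. What is shaped like the gauge_blue but green is not meant.

How it is judged:
On the way, in this order (a step that is already met when the one before it is completed fails the run):
1. the blue gauge's blade is down in the middle of the jaw gap, shoulder on the jaw tops, let go, with the jaws not yet closed on it (z of gauge_blue_shoulder in the frame of gap between -0.005 and 0.005 m and y of gauge_blue_shoulder in the frame of gap between -0.02 and 0.02 m and x of gauge_blue_shoulder in the frame of gap between -0.016 and 0 m and contact force between the fingers and gauge_blue below 0.3 N and value of joint carriage below 0.0075 m), for 0.2 s.
2. the carriage has been slid until the jaws close on the blade (value of joint carriage above 0.0085 m and z of gauge_blue_shoulder in the frame of gap between -0.005 and 0.005 m and y of gauge_blue_shoulder in the frame of gap between -0.02 and 0.02 m and x of gauge_blue_shoulder in the frame of gap between -0.016 and 0 m), for 0.2 s.
At the end, for the whole second after the job is handed in: Blue gauge at rest in the jaw gap, upright (0.1 rad), square to the jaws (0.12 rad), shoulder within 5 mm of the jaw tops height and 20 mm of the middle of their length; jaws closed on its blade (joint carriage above 0.0085: gap under 7.5 mm) (all of step 2 and angle between gauge_blue_shoulder's own z axis and vertical below 0.1 rad and angle between the x axis of gauge_blue and the x axis of clamp, either way round below 0.12 rad and linear speed of gauge_blue below 0.02 m/s); the robot touches nothing.
It fails at once if the yellow or red gauge moved more than 20 mm (distance of any of gauge_yellow, gauge_red from where it was at the start of the episode above 0.02 m).
It fails at once if the jar tipped over or pushed more than 40 mm (angle between jar's own z axis and vertical above 0.5 rad or distance of jar from where it was at the start of the episode above 0.04 m).
It also fails if it takes over 53 s, if anything falls off the work surface, if the arm or the gripper's body presses on something with over 40 N, if the wrist force passes 120 N, or if a joint passes its speed limit or range.

## Working session

There is one attempt and no reset: what is moved stays moved. The work goes in short steps, Python scripts to look and compute and a tool call to move; the robot and the scene stay as the last step left them, time stands still between calls to the robot, and variables do not carry over. Pictures are saved under pics/ and viewed, at most 10 in all, crops included, and the job is handed in when it is done.

Besides the shell and the picture viewer there is one more tool, called as name(argument=value, ...) on one line, values as JSON. servo_tool: Moves the arm, as the interface text tells. Its arguments: {"type":"object","properties":{"slide":{"type":"array","items":{"type":"array","items":{"type":"number"}}},"turn":{"type":"array","items":{"type":"array","items":{"type":"number"}}},"grip":{"type":"array","items":{"type":"number"}}},"required":["slide","turn","grip"]}

```bash
mkdir -p pics; cat > h.py <<'E'
import numpy as np, cv2
from workcell import robot
def grab(n):
    f=robot.grab_frame(n); np.savez('%s.npz'%n,**f); return f
def world(f):
    z=f['range_z']; v,u=np.mgrid[:z.shape[0],:z.shape[1]]
    c=np.stack([(u-f['cx'])/f['fx']*z,(v-f['cy'])/f['fy']*z,z],-1)
    return (c-f['t'])@f['R']
E
python3 - <<'E'
from h import *
a=[]
for n in('top','side'):
    f=grab(n); cv2.imwrite('pics/%s0.png'%n,f['pixels'][:,:,::-1]); print(n,f['t'],f['R'].round(3).tolist(),f['fx'])
print(robot.get_obs())
E
```

```text
top [0.11814755 0.58292326 1.15032133] [[0.0, -1.0, 0.007], [-0.982, -0.001, -0.19], [0.19, -0.007, -0.982]] 479.6709700996798
side [-0.5262539   0.18454623  1.0132379 ] [[0.984, -0.178, -0.009], [-0.099, -0.504, -0.858], [0.148, 0.845, -0.514]] 477.5599618092348
{'time': 0.1, 'joint_positions': array([ 1.14690857e+00,  8.79080920e-02,  1.37213519e+00,  1.05630673e-05,
        1.68358294e+00, -1.03101939e-01]), 'qvel': array([-0.00132372, -0.00139669, -0.00207831,  0.0020682 , -0.0001369 ,
       -0.00051346]), 'tau': array([ 1.65875910e-03, -3.53012860e+01, -3.14219356e+01, -1.06973603e-04,
        7.95467058e-03,  2.48193010e-05]), 'tool_pos': array([0.17323792, 0.52153037, 0.23022514]), 'eef_rot': array([-5.01643183e-01, -3.10073503e+00,  3.07925025e-03]), 'wrist_force': array([ 0.16374972, -0.48072688,  0.00926655]), 'torque': array([-0.05055076,  0.02491346, -0.00990399]), 'grip_force': 0.0, 'opening': 0.0855069966781879}
```

View pics/top0.png

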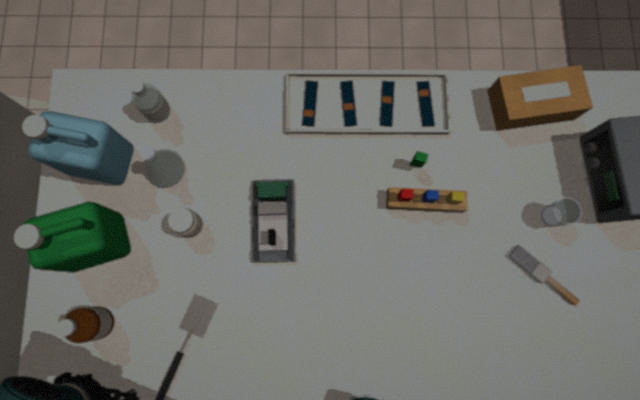

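View pics/side0.png

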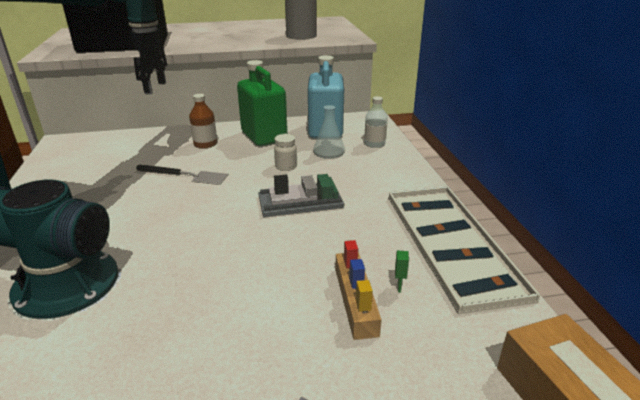

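Top view: the rack's gauges are red (406,194), blue (431,196) and yellow (457,197). A separate green decoy stands at (419,158), outside the rack. The clamp is at (272,220), with its green jaw at (271,189) and black tab at (271,237), and the jar is at (183,222). Blue at (431,196) fits because it has a blue handle and sits in the rack. I'll confirm it in an enlarged crop and measure.

```bash
python3 - <<'E'
from h import *
T=dict(np.load('top.npz'));S=dict(np.load('side.npz'))
a=cv2.resize(T['pixels'][140:275,235:480],None,fx=3.2,fy=3.2,interpolation=cv2.INTER_CUBIC)
cv2.imwrite('pics/crop1.png',a[:,:,::-1])
for n,f in(('top',T),('side',S)):
    P=world(f);hsv=cv2.cvtColor(f['pixels'],cv2.COLOR_RGB2HSV);H,s,V=[hsv[...,i].astype(int) for i in range(3)]
    X,Y,Z=[P[...,i] for i in range(3)]
    ok=f['range_z']>0
    reg=ok&(X>.3)&(X<.65)&(Y<.3)&(Y>-.4)
    def rep(name,m):
        p=P[m]
        if len(p)<5: print(n,name,len(p));return
        r=cv2.minAreaRect((p[:,:2]*1000).astype(np.float32))
        print(n,name,len(p),'med',np.median(p,0).round(4),'lo',np.percentile(p,3,axis=0).round(4),'hi',np.percentile(p,97,axis=0).round(4),'rect',np.round(r[0]+r[1]+(r[2],),1))
    rep('blueTop',reg&(abs(H-115)<12)&(s>120)&(Z>.085)&(Z<.11))
    rep('redTop',reg&((H<8)|(H>172))&(s>120)&(Z>.085)&(Z<.11))
    rep('yelTop',reg&(abs(H-27)<7)&(s>120)&(Z>.085)&(Z<.11))
    rep('rackTop',reg&(Z>.038)&(Z<.050)&(Y<-.05)&(s>80)&(H<25))
    rep('greenJaw',reg&(abs(H-75)<20)&(s>60)&(Z>.055)&(Z<.066)&(Y>0))
    rep('steelJaw',reg&(s<60)&(Z>.055)&(Z<.065)&(Y>0)&(Y<.2))
    rep('tab',reg&(Z>.078)&(Z<.094)&(Y>0)&(Y<.18))
    rep('base',reg&(Z>.006)&(Z<.03)&(Y>0)&(Y<.18))
    rep('jar',ok&(X>.3)&(X<.6)&(Y>.2)&(Y<.4)&(Z>.09)&(Z<.1))
E
```

```text
top blueTop 108 med [ 0.5868 -0.1621  0.0943] lo [ 0.577  -0.1771  0.0889] hi [ 0.5967 -0.1498  0.0984] rect [548.8  24.9  23.  416.7  11.4]
top redTop 125 med [ 0.5898 -0.1015  0.0942] lo [ 0.5797 -0.1161  0.0869] hi [ 0.6016 -0.0879  0.0985] rect [ 590.9 -101.9   29.5   22.9   88. ]
top yelTop 132 med [ 0.5843 -0.2255  0.0945] lo [ 0.5736 -0.2399  0.0865] hi [ 0.5969 -0.2115  0.0994] rect [536.2  -7.8  28.3 481.4  12.6]
top rackTop 904 med [ 0.5785 -0.1486  0.0447] lo [ 0.5618 -0.261   0.0398] hi [ 0.6128 -0.0674  0.0491] rect [ 588.  -164.3  199.7   50.4   87.3]
top greenJaw 325 med [0.6044 0.231  0.0597] lo [0.5906 0.1965 0.0557] hi [0.6195 0.2636 0.0633] rect [604.8 230.1  30.   68.3   0.8]
top steelJaw 23 med [0.5626 0.1958 0.06  ] lo [0.5491 0.1954 0.0563] hi [0.5749 0.1983 0.064 ] rect [561.6 196.8  27.7   2.9   1.1]
top tab 0
top base 225 med [0.5055 0.1767 0.015 ] lo [0.3684 0.022  0.0062] hi [0.6353 0.1798 0.021 ] rect [4.750e+02 9.010e+01 3.494e+02 1.792e+02 2.000e-01]
top jar 3
side blueTop 141 med [ 0.5877 -0.1723  0.0929] lo [ 0.5773 -0.1826  0.0862] hi [ 0.5974 -0.154
[... 230 characters left out ...]
.2335  0.0928] lo [ 0.5738 -0.2441  0.0861] hi [ 0.5957 -0.2154  0.0949] rect [ 585.4 -229.4   31.7   23.6   85.3]
side rackTop 933 med [ 0.5746 -0.2187  0.0432] lo [ 0.5612 -0.266   0.0395] hi [ 0.6105 -0.0761  0.0466] rect [ 588.4 -166.   204.    50.5   87.2]
side greenJaw 149 med [0.6042 0.2226 0.058 ] lo [0.5901 0.1931 0.0555] hi [0.6187 0.2587 0.0603] rect [604.4 228.4  30.9  74.3   1.9]
side steelJaw 25 med [0.5619 0.1954 0.0582] lo [0.5488 0.19   0.0559] hi [0.5745 0.1994 0.0607] rect [561.8 193.9  11.3  27.   88.4]
side tab 0
side base 460 med [0.52   0.1755 0.0136] lo [0.438  0.1697 0.0065] hi [0.6333 0.1798 0.0242] rect [5.369e+02 1.738e+02 2.118e+02 1.230e+01 1.000e-01]
side jar 0
```

View pics/crop1.png

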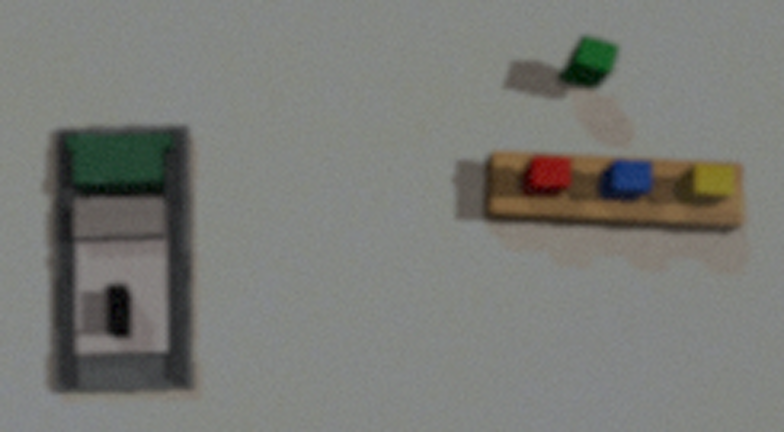

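The crop confirms it: the blue handle sits in the rack's middle slot, between red and yellow, and the green one lies outside. Next I'll refine the poses.

```bash
python3 - <<'E'
from h import *
T=dict(np.load('top.npz'));S=dict(np.load('side.npz'))
for n,f in(('top',T),('side',S)):
    P=world(f);hsv=cv2.cvtColor(f['pixels'],cv2.COLOR_RGB2HSV);H,s,V=[hsv[...,i].astype(int) for i in range(3)]
    X,Y,Z=[P[...,i] for i in range(3)]
    def rep(name,m):
        p=P[m]
        if len(p)<5: print(n,name,len(p));return
        r=cv2.minAreaRect((p[:,:2]*1000).astype(np.float32))
        print(n,name,len(p),'med',np.median(p,0).round(4),'lo',np.percentile(p,2,axis=0).round(4),'hi',np.percentile(p,98,axis=0).round(4),'rect',np.round(r[0]+r[1]+(r[2],),1))
    rk=(X>.55)&(X<.63)
    for nm,y in(('red',-.102),('blue',-.164),('yel',-.227)): rep(nm,rk&(abs(Y-y)<.025)&(Z>.090)&(Z<.1))
    rep('fixed',(X>.585)&(X<.625)&(Y>.17)&(Y<.29)&(Z>.054)&(Z<.066))
    rep('steel',(X>.53)&(X<.583)&(Y>.17)&(Y<.29)&(Z>.054)&(Z<.066))
    rep('deck',(X>.4)&(X<.545)&(Y>.17)&(Y<.29)&(Z>.029)&(Z<.043))
    rep('tab',(X>.43)&(X<.55)&(Y>.17)&(Y<.29)&(Z>.078)&(Z<.094))
    rep('clampall',(X>.38)&(X<.66)&(Y>.13)&(Y<.31)&(Z>.007)&(Z<.1))
    rep('jar',(X>.4)&(X<.6)&(Y>.32)&(Y<.5)&(Z>.085)&(Z<.105))
    rep('table',(X>.4)&(X<.6)&(Y>.0)&(Y<.1)&(Z<.105))
    # yaw of jaw edges: per-y-bin edge extent
    m=(X>.585)&(X<.625)&(Z>.054)&(Z<.066)
    for y0 in np.arange(.2,.265,.015):
        q=m&(abs(Y-y0)<.0075)
        m2=(X>.53)&(X<.583)&(Z>.054)&(Z<.066)&(abs(Y-y0)<.0075)
        print(round(y0,3),X[q].min().round(4),X[q].max().round(4),X[m2].min().round(4) if m2.any() else 0,X[m2].max().round(4) if m2.any() else 0)
E
```

```text
top red 109 med [ 0.5914 -0.1024  0.0948] lo [ 0.5796 -0.1162  0.0906] hi [ 0.6018 -0.0883  0.0986] rect [ 591.8 -101.9   29.5   24.8   88. ]
top blue 121 med [ 0.5887 -0.1642  0.0944] lo [ 0.5771 -0.1797  0.0908] hi [ 0.5994 -0.1501  0.0983] rect [ 588.1 -164.9   30.4   22.9   89.4]
top yel 120 med [ 0.5855 -0.2255  0.0947] lo [ 0.5744 -0.24    0.0906] hi [ 0.597  -0.2116  0.0991] rect [ 585.7 -226.5   23.1   30.1    1.5]
top fixed 330 med [0.6046 0.231  0.0596] lo [0.5905 0.1962 0.0552] hi [0.6196 0.2638 0.0636] rect [604.8 230.1  30.   68.3   0.8]
top steel 329 med [0.5605 0.2302 0.0598] lo [0.5472 0.1956 0.0557] hi [0.5756 0.263  0.0646] rect [561.2 229.4  30.4  68.    0.9]
top deck 901 med [0.5033 0.2282 0.0358] lo [0.458  0.1935 0.0304] hi [0.5436 0.2645 0.0409] rect [494.8 227.6 104.1  91.7   2.8]
top tab 92 med [0.4873 0.2273 0.0859] lo [0.4699 0.2203 0.0804] hi [0.5041 0.2346 0.0905] rect [487.1 227.4  34.8  14.3   2.4]
top clampall 3515 med [0.5317 0.2265 0.0332] lo [0.434  0.1766 0.012 ] hi [0.6396 0.2818 0.084 ] rect [517.9 215.6 255.  169.8   2. ]
top jar 492 med [0.5248
[... 1266 characters left out ...]
ed [0.487  0.2218 0.0831] lo [0.4698 0.2153 0.0787] hi [0.504  0.2329 0.0855] rect [487.4 222.6  35.9  20.6   2.8]
side clampall 2435 med [0.5341 0.1984 0.0329] lo [0.4348 0.172  0.0085] hi [0.6313 0.2635 0.0812] rect [5.368e+02 2.225e+02 2.157e+02 1.090e+02 3.000e-01]
side jar 178 med [0.5251 0.4353 0.0927] lo [0.4983 0.4133 0.0858] hi [0.5524 0.4698 0.0953] rect [525.2 443.3  56.8  64.5  15.6]
side table 2131 med [ 0.4977  0.0469 -0.0018] lo [ 0.404   0.0018 -0.0043] hi [0.5959 0.0975 0.0009] rect [500.   50.  199.9  99.9   0. ]
0.2 0.5903 0.6201 0.5472 0.5761
0.215 0.5894 0.6201 0.5474 0.5762
0.23 0.5898 0.6195 0.5464 0.5757
0.245 0.589 0.6198 0.5459 0.576
0.26 0.5889 0.6188 0.5458 0.5751
```

servo_tool(slide=[[41.5,-68.7,-6.1],[41.5,-68.7,-6.1],[41.5,-68.7,-6.1],[41.5,-68.7,-6.1],[41.5,-68.7,-6.1],[41.5,-68.7,-6.1],[41.5,-68.7,-6.1],[41.5,-68.7,-6.1],[41.5,-68.7,-6.1],[41.5,-68.7,-6.1],[41.5,-68.7,-6.1],[41.5,-68.7,-6.1],[41.5,-68.7,-6.1],[41.5,-68.7,-6.1],[41.5,-68.7,-6.1],[41.5,-68.7,-6.1]], turn=[[0,0,-1.285],[0,0,-1.285],[0,0,-1.285],[0,0,-1.285],[0,0,-1.285],[0,0,-1.285],[0,0,-1.285],[0,0,-1.285],[0,0,-1.285],[0,0,-1.285],[0,0,-1.285],[0,0,-1.285],[0,0,-1.285],[0,0,-1.285],[0,0,-1.285],[0,0,-1.285]], grip=[0.4,0.4,0.4,0.4,0.4,0.4,0.4,0.4,0.4,0.4,0.4,0.4,0.4,0.4,0.4,0.4])

```text
time: 2.1
tool_pos: [0.5881, -0.1637, 0.1707]
eef_rot: [2.258, 2.184, 0.001]
wrist_force: [0.9, -0.4, -0.0]
opening: 0.0513
grip_force: 0.0
```

servo_tool(slide=[[0,-0.1,-5],[0,-0.1,-9],[0,-0.1,-11.3],[0,-0.1,-11.3],[0,-0.1,-11.3],[0,-0.1,-11.3],[0,-0.1,-11.3],[0,-0.1,-11.3],[0,-0.1,-11.3],[0,-0.1,-11.3]], turn=[[0,0,0],[0,0,0],[0,0,0],[0,0,0],[0,0,0],[0,0,0],[0,0,0],[0,0,0],[0,0,0],[0,0,0]], grip=[0.4,0.4,0.4,0.4,0.4,1,1,1,1,1])

```text
time: 3.35
tool_pos: [0.5896, -0.1664, 0.0594]
eef_rot: [2.258, 2.18, 0.003]
wrist_force: [1.0, 1.1, 6.3]
opening: 0.0232
grip_force: 59.5
```

servo_tool(slide=[[0,0,1],[0,0,3],[0,0,6],[0,0,10],[0,0,12],[0,0,12],[0,0,12]], turn=[[0,0,0],[0,0,0],[0,0,0],[0,0,0],[0,0,0],[0,0,0],[0,0,0]], grip=[1,1,1,1,1,1,1])

```text
time: 4.22
tool_pos: [0.5876, -0.1658, 0.1757]
eef_rot: [-2.258, -2.18, 0.002]
wrist_force: [-0.6, 0.7, -1.2]
opening: 0.0231
grip_force: 59.2
```

```bash
python3 - <<'E'
from h import *
S=grab('side');T=grab('top');o=robot.get_obs();print(o['tool_pos'],o['eef_rot'],o['wrist_force'])
cv2.imwrite('pics/side1.png',cv2.resize(S['pixels'][130:350,230:500],None,fx=2.6,fy=2.6)[:,:,::-1])
for f in (S,T):
    P=world(f);h=cv2.cvtColor(f['pixels'],cv2.COLOR_RGB2HSV);X,Y,Z=[P[...,i] for i in range(3)]
    m=(abs(X-.59)<.03)&(abs(Y+.165)<.03)&(Z>.1)&(Z<.21)&(abs(h[...,0].astype(int)-115)<12)&(h[...,1]>110)
    p=P[m];print(len(p),np.percentile(p,[2,50,98],axis=0).round(4).tolist() if len(p) else '')
E
```

```text
[ 0.58746089 -0.1657073   0.17506589] [-2.25748289 -2.17968073  0.00256774] [ 0.57941609  1.07166337 -0.78465154]
338 [[0.575, -0.1826, 0.1637], [0.5856, -0.1801, 0.1941], [0.5968, -0.1567, 0.2099]]
24 [[0.5768, -0.1514, 0.1731], [0.5852, -0.1495, 0.1911], [0.5941, -0.1486, 0.2084]]
```

View pics/side1.png

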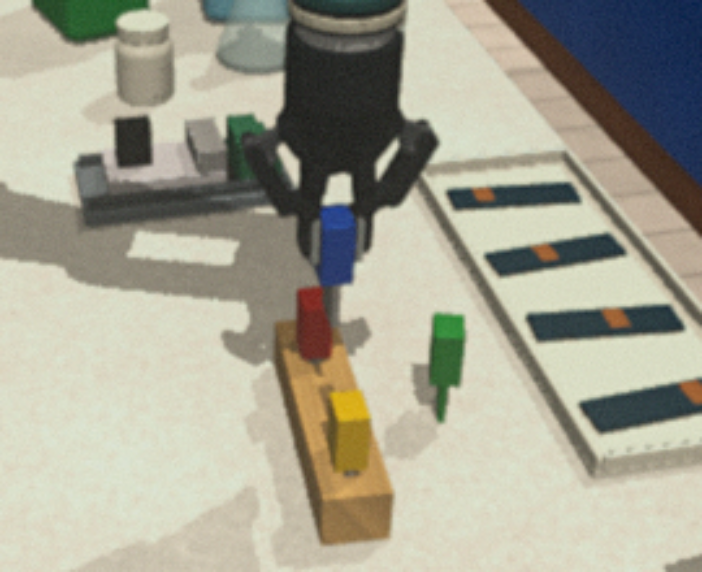

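The blue gauge is held upright (crop pixel 335,245), its blade hanging clear. Red, yellow and the decoy haven't moved. Moving over the clamp.

servo_tool(slide=[[-0.4,4,0],[-0.4,10,0],[-0.4,16,0],[-0.4,22,0],[-0.4,28,0],[-0.4,34,0],[-0.4,38,0],[-0.4,39.5,0],[-0.4,39.5,0],[-0.4,39.5,-2],[-0.4,39.5,-2],[-0.4,39.5,-2]], turn=[[0,0,0.05],[0,0,0.055],[0,0,0.055],[0,0,0.055],[0,0,0.055],[0,0,0.055],[0,0,0.055],[0,0,0.055],[0,0,0.055],[0,0,0.055],[0,0,0.055],[0,0,0.055]], grip=[1,1,1,1,1,1,1,1,1,1,1,1])

```text
time: 5.82
tool_pos: [0.5848, 0.2276, 0.1576]
eef_rot: [2.201, 2.241, -0.0]
wrist_force: [-0.2, -0.3, -1.5]
opening: 0.0234
grip_force: 59.1
```

```bash
python3 - <<'E'
from h import *
S=grab('side');o=robot.get_obs();print(o['tool_pos'],o['eef_rot'],o['wrist_force'])
cv2.imwrite('pics/side2.png',cv2.resize(S['pixels'][100:240,220:400],None,fx=4,fy=4)[:,:,::-1])
f=S
P=world(f);h=cv2.cvtColor(f['pixels'],cv2.COLOR_RGB2HSV);X,Y,Z=[P[...,i] for i in range(3)]
B=(abs(h[...,0].astype(int)-115)<12)&(h[...,1]>110)&(abs(X-.584)<.04)&(abs(Y-.23)<.05)
for z in np.arange(.13,.205,.006):
    m=B&(abs(Z-z)<.003)
    if m.sum()>3: print('blue z%.3f'%z,m.sum(),X[m].min().round(4),X[m].max().round(4),np.median(Y[m]).round(4))
for z in np.arange(.098,.142,.006):
    m=~B&(abs(Z-z)<.003)&(abs(X-.584)<.03)&(abs(Y-.23)<.03)
    if m.sum()>1: print('blade z%.3f'%z,m.sum(),X[m].min().round(4),X[m].max().round(4),np.median(X[m]).round(4),np.median(Y[m]).round(4))
E
```

```text
[0.58498169 0.22797875 0.15814969] [2.20016074e+00 2.24137660e+00 1.34128390e-03] [-0.04220111  0.19594093 -1.13083234]
blue z0.148 17 0.5726 0.5946 0.2129
blue z0.154 19 0.5723 0.592 0.2119
blue z0.160 17 0.5735 0.5941 0.2121
blue z0.166 18 0.574 0.5933 0.2125
blue z0.172 23 0.574 0.5944 0.2124
blue z0.178 20 0.5736 0.5944 0.213
blue z0.184 17 0.574 0.5943 0.2119
blue z0.190 51 0.5737 0.5959 0.2191
blue z0.196 4 0.5818 0.5928 0.2226
blade z0.110 12 0.5809 0.5867 0.5826 0.2141
blade z0.116 8 0.5807 0.5866 0.5814 0.2139
blade z0.122 13 0.5807 0.5868 0.5817 0.2148
blade z0.128 9 0.5811 0.5868 0.5818 0.215
blade z0.134 8 0.5809 0.5871 0.5829 0.2151
blade z0.140 9 0.5728 0.59 0.5837 0.2127
```

View pics/side2.png

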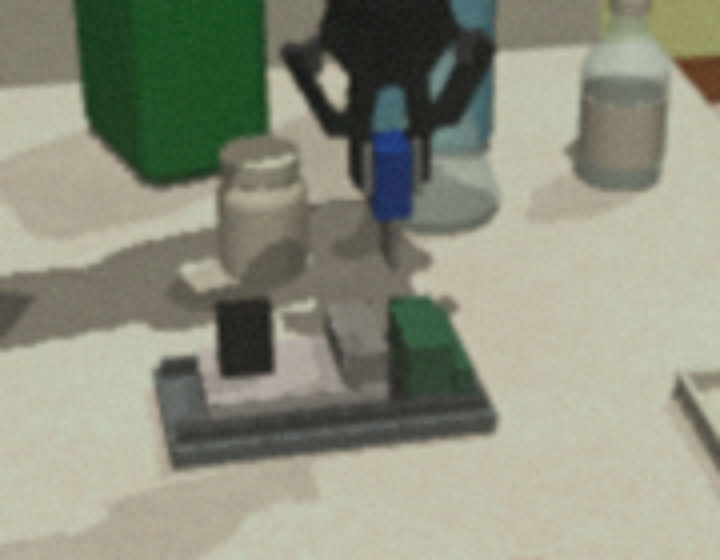

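The gauge hangs squarely over the clamp, its blade tip at crop (388,262). In the same camera the blade's middle is at x=.5838 and the gap's middle at .5828, so I'll shift 1 mm in -x and lower it.

servo_tool(slide=[[-0.1,0.1,-1],[-0.1,0.1,-3],[-0.1,0.1,-4.2],[-0.1,0.1,-5],[-0.1,0.1,-6],[-0.1,0.1,-7],[-0.1,0.1,-7.8],[-0.1,0.1,-8],[-0.1,0.1,-8]], turn=[[0,0,0],[0,0,0],[0,0,0],[0,0,0],[0,0,0],[0,0,0],[0,0,0],[0,0,0],[0,0,0]], grip=[1,1,1,1,1,1,1,1,1])

```text
time: 7.0
tool_pos: [0.5835, 0.23, 0.0773]
eef_rot: [2.199, 2.244, 0.0]
wrist_force: [0.5, -0.2, 0.0]
opening: 0.0234
grip_force: 59.1
```

```bash
python3 - <<'E'
from h import *
S=grab('side');o=robot.get_obs();print(o['tool_pos'],o['eef_rot'],o['wrist_force'])
cv2.imwrite('pics/side3.png',cv2.resize(S['pixels'][100:240,220:400],None,fx=4,fy=4)[:,:,::-1])
E
```

```text
[0.58367702 0.2300291  0.0776688 ] [2.19883812e+00 2.24325516e+00 9.74096744e-04] [-1.09716501 -0.41107908 -0.82101886]
```

View pics/side3.png

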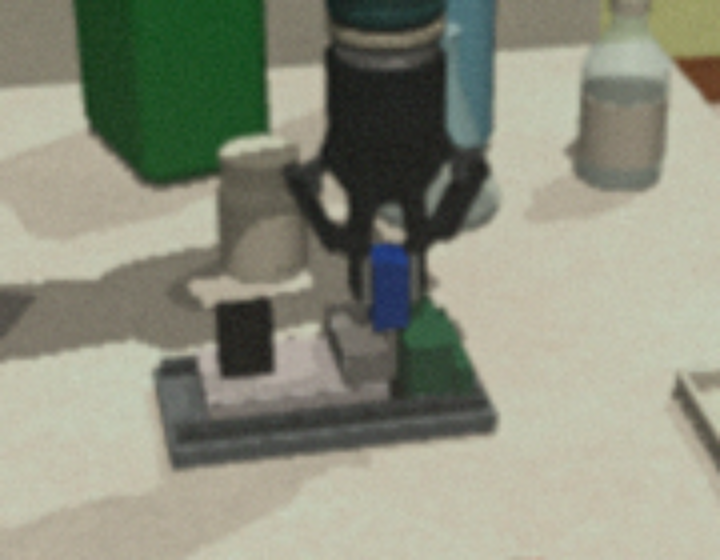

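The blade is in the gap with the shoulder just above the jaws (crop 390,325) and no contact force. Lowering the last 3 mm, then releasing.

servo_tool(slide=[[0,0,-0.15],[0,0,-0.3],[0,0,-0.3],[0,0,-0.3]], turn=[[0,0,0],[0,0,0],[0,0,0],[0,0,0]], grip=[1,1,1,1])

```text
time: 7.55
tool_pos: [0.5836, 0.23, 0.0745]
eef_rot: [2.199, 2.243, 0.001]
wrist_force: [-0.2, -0.2, -1.3]
opening: 0.0235
grip_force: 59.4
```

servo_tool(slide=[[0,0,0],[0,0,0],[0,0,0],[0,0,0],[0,0,0]], turn=[[0,0,0],[0,0,0],[0,0,0],[0,0,0],[0,0,0]], grip=[0.45,0.45,0.45,0.45,0.45])

```text
time: 8.18
tool_pos: [0.5835, 0.2299, 0.0743]
eef_rot: [2.199, 2.243, 0.0]
wrist_force: [0.2, 0.2, 0.9]
opening: 0.047
grip_force: 0.0
```

servo_tool(slide=[[0,0,2],[0,0,6],[0,0,10],[0,0,10],[0,0,10]], turn=[[0,0,0],[0,0,0],[0,0,0],[0,0,0],[0,0,0]], grip=[0.45,0.45,0.45,0.45,0.45])

```text
time: 8.8
tool_pos: [0.5835, 0.23, 0.175]
eef_rot: [2.199, 2.243, 0.001]
wrist_force: [-0.4, 0.0, -1.5]
opening: 0.0469
grip_force: 0.0
```

```bash
python3 - <<'E'
from h import *
S=grab('side');o=robot.get_obs();print(o['tool_pos'],o['eef_rot'],o['wrist_force'])
cv2.imwrite('pics/side4.png',cv2.resize(S['pixels'][100:240,220:400],None,fx=4,fy=4)[:,:,::-1])
P=world(S);h=cv2.cvtColor(S['pixels'],cv2.COLOR_RGB2HSV);X,Y,Z=[P[...,i] for i in range(3)]
B=(abs(h[...,0].astype(int)-115)<12)&(h[...,1]>110)&(abs(X-.584)<.04)&(abs(Y-.23)<.05)&(Z<.13)
print(np.percentile(P[B],[2,50,98],axis=0).round(4).tolist())
m=B&(Z>.1);print('top',np.median(Z[m]),cv2.minAreaRect((P[m][:,:2]*1000).astype(np.float32)))
for n,lo in(('tab',.078),):
    m=(X>.43)&(X<.55)&(Y>.17)&(Y<.29)&(Z>lo)&(Z<.094);print(n,np.percentile(P[m],[2,50,98],axis=0).round(4).tolist())
E
```

```text
[0.58291877 0.22978818 0.17364183] [-2.19866674e+00 -2.24307004e+00  1.94942672e-03] [0.3812982  0.13186204 0.67902513]
[[0.571, 0.2117, 0.0628], [0.5815, 0.2161, 0.0923], [0.5924, 0.2392, 0.1096]]
top 0.10760914719725087 ((582.0613403320312, 225.15005493164062), (31.1416072845459, 22.32401466369629), 89.87178039550781)
tab [[0.4702, 0.2161, 0.0781], [0.4875, 0.2219, 0.0832], [0.5036, 0.2354, 0.0864]]
```

View pics/side4.png

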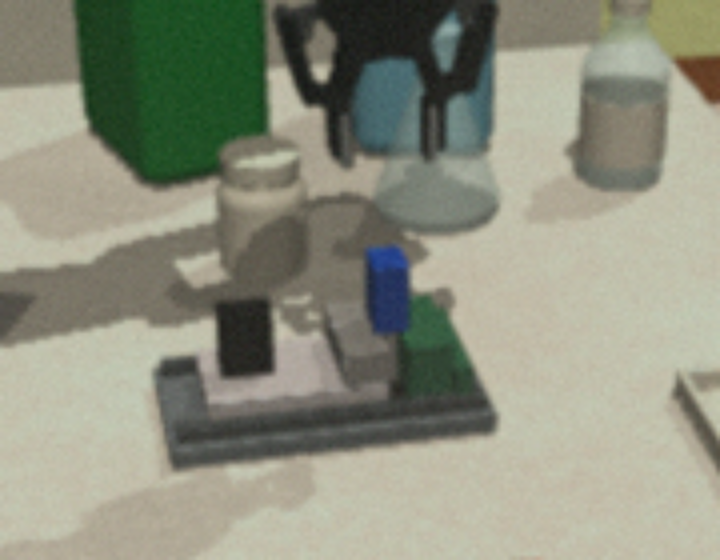

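The gauge stands on its own with its shoulder on the jaws (crop 388,330), handle top at z≈.11, and the gap is still open. Next I'll shut the fingers and go behind the tab's -x face to push it.

servo_tool(slide=[[-5,-0.1,0],[-11,-0.3,0],[-15.3,-0.3,0],[-15.3,-0.3,0],[-15.3,-0.3,0],[-15.3,-0.3,-5],[-15.3,-0.3,-10],[-15.3,-0.3,-11.2],[-15.3,-0.3,-11.2],[-15.3,-0.3,-11.2]], turn=[[0,0,0],[0,0,0],[0,0,0],[0,0,0],[0,0,0],[0,0,0],[0,0,0],[0,0,0],[0,0,0],[0,0,0]], grip=[1,1,1,1,1,1,1,1,1,1])

```text
time: 10.1
tool_pos: [0.4325, 0.2276, 0.0647]
eef_rot: [2.198, 2.242, 0.006]
wrist_force: [0.4, 1.0, -0.8]
opening: 0.0001
grip_force: 0.0
```

servo_tool(slide=[[0.3,0,0],[0.6,0,0],[0.9,0,0],[1.2,0,0],[1.5,0,0],[1.5,0,0]], turn=[[0,0,0],[0,0,0],[0,0,0],[0,0,0],[0,0,0],[0,0,0]], grip=[1,1,1,1,1,1])

```text
time: 10.85
tool_pos: [0.4456, 0.2269, 0.0622]
eef_rot: [2.199, 2.243, -0.0]
wrist_force: [-0.6, -0.1, -0.6]
opening: -0.0002
grip_force: 0.0
```

```bash
cat > t.py <<'E'
from h import *
o=robot.get_obs();print(o['time'],o['tool_pos'],o['wrist_force'])
for n in('top','side'):
    f=grab(n);P=world(f);X,Y,Z=[P[...,i] for i in range(3)];h=cv2.cvtColor(f['pixels'],cv2.COLOR_RGB2HSV)
    m=(X>.46)&(X<.55)&(Y>.20)&(Y<.25)&(Z>.07)&(Z<.094)&(h[...,2]<70);print('tab',m.sum(),np.percentile(P[m],[2,98],axis=0).round(4).tolist() if m.any() else '')
    m=(X>.52)&(X<.60)&(Y>.195)&(Y<.212)&(Z>.055)&(Z<.066)&(h[...,1]<60)
    if m.any(): print('steel',m.sum(),np.percentile(X[m],[2,98]).round(4))
cv2.imwrite('pics/p%d.png'%(o['time']*100),cv2.resize(f['pixels'][100:240,220:400],None,fx=4,fy=4)[:,:,::-1])
E
python3 t.py
```

```text
10.85 [0.44559797 0.22691723 0.06223949] [-0.61753237 -0.13085721 -0.60538817]
tab 0 
steel 71 [0.5476 0.5759]
tab 96 [[0.4699, 0.2151, 0.0707], [0.5026, 0.2338, 0.086]]
steel 41 [0.5472 0.5768]
```

Not touching yet, so I'll creep on.

servo_tool(slide=[[0.2,0,0],[0.4,0,0],[0.6,0,0],[0.8,0,0],[0.8,0,0]], turn=[[0,0,0],[0,0,0],[0,0,0],[0,0,0],[0,0,0]], grip=[1,1,1,1,1])

```text
time: 11.58
tool_pos: [0.4536, 0.2269, 0.0623]
eef_rot: [2.199, 2.243, 0.0]
wrist_force: [-0.9, 0.6, -0.9]
opening: 0.0003
grip_force: 0.0
```

servo_tool(slide=[[0.2,0,0],[0.4,0,0],[0.4,0,0]], turn=[[0,0,0],[0,0,0],[0,0,0]], grip=[1,1,1])

```text
time: 11.95
tool_pos: [0.457, 0.2269, 0.0623]
eef_rot: [-2.199, -2.243, 0.002]
wrist_force: [-2.1, -0.5, 0.8]
opening: -0.0004
grip_force: 1.3
```

```bash
python3 t.py
```

```text
11.95 [0.45697078 0.22694725 0.06227999] [-2.05037583 -0.46569599  0.82938755]
tab 0 
steel 32 [0.5539 0.5758]
tab 122 [[0.4648, 0.2158, 0.0706], [0.504, 0.233, 0.0909]]
steel 44 [0.5482 0.5811]
```

servo_tool(slide=[[0.15,0,0],[0.3,0.0,0],[0.45,0,0],[0.6,0.01,0],[0.6,0.01,0]], turn=[[0,0,0],[0,0,0],[0,0,0],[0,0,0],[0,0,0]], grip=[1,1,1,1,1])

```text
time: 12.68
tool_pos: [0.4637, 0.2271, 0.0623]
eef_rot: [2.199, 2.243, 0.001]
wrist_force: [-2.2, 0.3, 0.2]
opening: -0.0
grip_force: 1.3
```

servo_tool(slide=[[0.1,0,0],[0.15,0,0],[0.15,0,0]], turn=[[0,0,0],[0,0,0],[0,0,0]], grip=[1,1,1])

```text
time: 13.05
tool_pos: [0.4638, 0.2271, 0.0623]
eef_rot: [-2.198, -2.242, 0.003]
wrist_force: [-7.4, 0.3, 4.7]
opening: -0.0001
grip_force: 3.4
```

```bash
python3 t.py
```

```text
13.05 [0.46377214 0.22710828 0.06229294] [-7.44004057  0.28878308  4.65120255]
tab 0 
steel 27 [0.564  0.5837]
tab 131 [[0.4618, 0.2131, 0.0705], [0.5087, 0.2335, 0.0922]]
steel 42 [0.555  0.5833]
```

The carriage has stopped on the blade: force is up to 7 N and the steel face is at x=.583. One small firm push, then back off.

servo_tool(slide=[[0.1,0,0],[0.2,0,0],[0.2,0,0]], turn=[[0,0,0],[0,0,0],[0,0,0]], grip=[1,1,1])

```text
time: 13.52
tool_pos: [0.4638, 0.2271, 0.0623]
eef_rot: [-2.195, -2.241, 0.009]
wrist_force: [-12.2, 1.0, 7.2]
opening: 0.0
grip_force: 6.2
```

servo_tool(slide=[[-1,0,0],[-3,0,0],[-4,0,3],[-4,0,9],[-5,0,14],[-10,0,14],[-10,0,14],[-10,0,14]], turn=[[0,0,0],[0,0,0],[0,0,0],[0,0,0],[0,0,0],[0,0,0],[0,0,0],[0,0,0]], grip=[1,1,1,1,1,1,1,1])

```text
time: 14.52
tool_pos: [0.3676, 0.227, 0.2023]
eef_rot: [2.198, 2.242, 0.003]
wrist_force: [0.1, 1.0, 0.4]
opening: -0.0004
grip_force: 0.0
```

```bash
python3 t.py; mv pics/p1*.png pics/ 2>/dev/null; ls -t pics|head -1; cp pics/$(ls -t pics|head -1) pics/final.png; python3 - <<'E'
from h import *
S=dict(np.load('side.npz'));P=world(S);h=cv2.cvtColor(S['pixels'],cv2.COLOR_RGB2HSV);X,Y,Z=[P[...,i] for i in range(3)]
B=(abs(h[...,0].astype(int)-115)<12)&(h[...,1]>110)&(abs(X-.584)<.04)&(abs(Y-.23)<.05)&(Z<.13)
for z in np.arange(.064,.104,.008):
    m=B&(abs(Z-z)<.004);print(z.round(3),X[m].min(),X[m].max())
print(np.percentile(P[B],[2,98],axis=0).round(4).tolist())
E
```

```text
14.525 [0.36763783 0.22698257 0.20232518] [0.06696014 1.02093919 0.42125491]
tab 99 [[0.4774, 0.2204, 0.0752], [0.5091, 0.2347, 0.0896]]
steel 79 [0.5548 0.5839]
tab 87 [[0.4777, 0.2143, 0.0708], [0.509, 0.2297, 0.0865]]
steel 43 [0.5542 0.5833]
p1452.png
0.064 0.5761187212915543 0.5975317306693751
0.072 0.5748583406157727 0.597332756457464
0.08 0.5746046494028679 0.5953082892481726
0.088 0.5746595047217763 0.5951608597181324
0.096 0.5745433414196192 0.5952550153953661
[[0.5749, 0.2115, 0.0632], [0.5963, 0.2389, 0.1095]]
```

View pics/final.png

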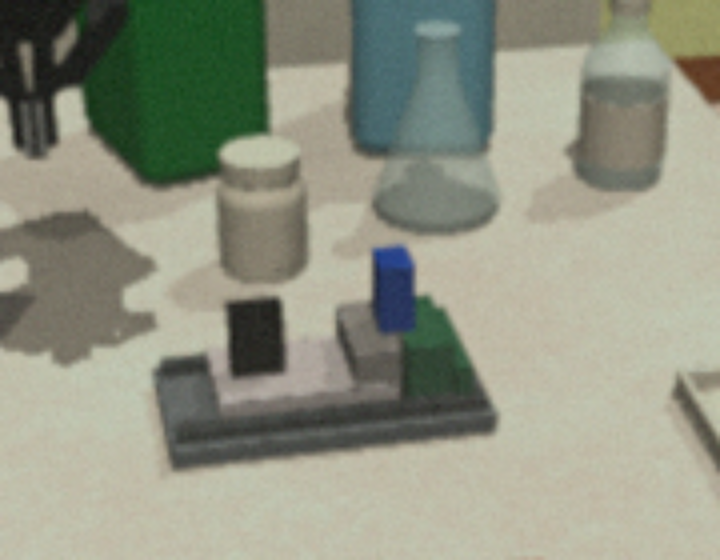

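The gauge stands upright between the closed jaws (crop 393,328), with the gap about 6 mm. The jar is upright and the arm is clear.

```bash
python3 -c "
from workcell import robot
print(robot.finish_job())"
```

```text
the job is handed in; nothing more can be done
None
```

The blue gauge is standing upright in the clamp with the jaws closed on its blade (gap measured at about 6 mm). The yellow and red gauges were left in the rack, the jar is still upright, and the job was handed in at about 14.5 s; no verdict came back.

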